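# Hold the disposal bin's heavy flap open with its lever

## Robot

A 6-joint arm with a two-finger parallel gripper is mounted at the origin on the work surface. World frame = base frame: x ahead of the robot, y to its left, z up, the work surface at z = 0. Lengths are in m, angles in rad, forces in N, time in s.
With the tool pointing down it reaches from about 0.4 to 0.825 m from the base axis. Payload 7 kg.
Tool frame: the origin (TCP) lies at the centre of the arm's flange, where the gripper is bolted on; the fingertips stand 178 mm ahead of it and the grasp point (between the pads) lies arm.tcp_to_grasp ahead of it (arm.tcp_to_grasp is the distance from the TCP to the grasp point, in m); z points along the fingers, y is the direction in which the jaws open and shut (so a half turn about z gives the same grasp; the last joint's range is limited). The gripper opens to 88 mm and grips with 3 to 60 N. Pads are 19 mm wide; open, the fingers measure 130 mm over their backs; the gripper's body (78 mm by 193 mm) begins 47 mm behind the grasp point.
Start: joints at [-0.874, 0.359, 0.012, 0, -1.224, -0.288], TCP at [0.268, -0.619, 0.405] pointing down, gripper open.
Joint ranges: [-3.07, 3.07], [-1.43, 2.12], [-1.02, 1.25], [-3.03, 1.67], [-3.05, -0], [-3.03, 3.03]. Speed limits (rad/s): [2.39, 2.39, 3.01, 3.14, 3.14, 3.14].

## Interface

Orientations are given as [roll, pitch, yaw] about the fixed x, y, z axes, in that order (R = Rz(yaw) Ry(pitch) Rx(roll)).
In Python, from station import arm gives the robot as it stands.
- The arm moves only by the tool move_arm, never from a script. Its argument "deltas" is a list of rows, each a list of 6 numbers: the shift along the world's x, y, z in mm, then the turn, a rotation vector about the world's x, y, z in degrees. In form: [[tx, ty, tz, ax, ay, az], ...]. A call has exactly 5 rows; each row shifts and turns the commanded pose from where the row before left it; what a row does not reach is not made up. A row lasts 1/12 s, in which the tool goes at most 41.7 mm and 7.16 degrees, less where a joint would pass 70% of its speed; a pose out of reach is approached as far as the arm can. A call with a gripper value outside its range is refused whole. "claw" is the closure in counts, from 0 (fully open) to 255 (shut), set as the call begins (left out, the last holds). The fingers move at their own pace and stop on an object; "squeeze" is the grip in N (left out, the last holds). Time passes only in rows, so rows that do not move let the fingers close, or fill a call up. It gives the time, the measured TCP pose, the force and the opening at its end, in the units of the state.
- arm.get_state(): the state, without advancing time (a new reading comes with each control period).
- arm.grab_frame(name): name is "side" or "top" or "wrist"; returns the picture (420x560x3 uint8, red, green, blue); there is no depth.
- arm.calibration(name): a dict with "intrinsics" (3x3 intrinsics, pixels), "T" (4x4, takes a point from camera to world coordinates); the wrist camera has in their place "mount" (4x4, takes a point from camera to tool coordinates, whose origin is the TCP and whose axes are the flange's). Camera axes: x right, y up, looking along -z (the intrinsics and any distortion apply to the point x, -y, -z); pixel columns grow to the right and rows downward; lengths in m; the calibration is good to about 2 mm. A picture is of the moment at which its call begins: read the wrist's pose just before it. calibration takes no time and is no camera call.
- arm.job_done(): hands the job in, once; it reports no verdict.
Trained networks look in the newest picture that a camera, given by its name, has taken for a name from the list of things; names that differ only in an ending like _2 or _b are one class to them, and where a whole thing is asked for, a point or a joint stands for the part that bears it (a point fixed in the world has none). Each returns a list of dicts, best first, with "score" (0 to 1); they miss things now and then, are a little off and sometimes report something else, mostly with a low value. They report only what shows in the picture. A call takes as long as a camera call.
- arm.spot_in(thing, camera): "xy" ([column, row] in pixels, amid what is visible of it).
- arm.masks_of(thing, camera): "pixels" (420x560 bool, what is visible of it) and "xy" ([column, row] in pixels, amid what is visible of it).
- arm.spot_point(thing, camera): "xy" ([column, row] in pixels: a listed point, or the origin of a listed thing).
The state is a dict: "t": time; "q": joint angles; "qd": joint speeds; "joint_efforts": joint torques, N m; "eef_pos": TCP position; "ee_rot": TCP orientation; "force": force on the tool from outside, world axes, zero at the start; "moment": the same for the moment, N m; "width": finger opening in m.
Only numpy, scipy, OpenCV 4.12 (cv2) and the standard library are available. Lean on these libraries where they do the work, as an engineer would, in place of code of your own. Each camera call takes 0.05 s, during which the arm holds its last target. There are 200 camera calls.

## Task

Open the used-tube bin: push the yellow peg away from you until the swing catch is right out from under the lever, then press the lever's teal pad well down until the heavy steel flap stands 45 degrees open or more, and finish while still holding it there. Only push and press with the fingers: do not touch the flap itself, and leave the other things on the table where they are.

Things in the scene. Friction and masses are not known exactly. Their poses are not given: they have to be found in the camera images.
- bin: Bin unit, fixed to the table: white open box 180 x 180 mm, 119 high, closed by a steel flap, with a hand lever and a yellow catch beside it. Origin on the table directly below the lever's hinge pin; z up; the long arm of the lever runs along -x (towards the robot); the box lies at x 30 to 210, y -205 to -25 mm; the catch stands on the +y side of the lever.
- lever (a joint): Grey lever on a level pin, rad: 0 = at rest, long end up; grows as the long end is pressed down; hard stop at 0.58, no need to reach it. A roller on its short end (75 mm from the pin) lifts the flap by its side ear. The flap's weight returns it to 0 when let go; some 4 to 12 N down on the pad holds it. With the yellow catch beneath, it is stopped hard at 0.03 to 0.07 rad.
- lever_pad (a point): Centre of the top face of the teal pad on the lever's long end (pad 54 long x 46 wide, 12 thick); 206 mm out from the pin and 62 above it, some 172 mm above the table at rest; sinks about 75 mm by lever 0.35, 95 by 0.45, 123 at the stop. Moves with the lever; its x axis points along the unit's x as the lever rests and turns with the lever.
- lever_hinge (a point): Fixed point on the lever's hinge pin, 110 mm above the table; the pin runs along the y axis.
- flap (a joint): Heavy steel flap over the box, 190 x 190 x 6 mm, 0.8 to 1.6 kg, rad: 0 = shut, level; grows as it opens upward. Driven by the lever: about 0.6 rad at lever 0.35, 0.76 at 0.45, 0.97 at the lever's stop. Falls shut unless held. Hinged along its edge nearest the robot (at x 30, 120 mm above the table, along y); its far edge rises.
- catch (a joint): Yellow swing catch, a level bar turning about an upright pin, rad: 0 to 0.25 at the start = nose beneath the lever, blocking it; grows clockwise seen from above, as the peg goes away from the robot; stop at 1.25. Clear of the lever from about 0.95. Stays where it is left; the peg needs about 1 N.
- catch_hinge (a point): Fixed point on the catch's upright pin at the bar's top face, 122 mm above the table, 100 mm along -x and 60 mm along +y from the lever's pin (unit's axes). The bar is 16 wide, 12 thick; its nose reaches 66 mm from the pin under the lever, which is 22 wide.
- catch_peg (a point): Top centre of the yellow upright peg (dia 22, 46 tall above the bar, top 168 mm above the table) on the catch's other end, 60 mm from the catch's pin; at catch 0 it stands along the unit's +y from that pin, at 1.57 it would stand along the unit's +x. Moves with the catch.
- bottle: Bystander, loose: white disinfectant bottle, blue cap, dia 54, 135 high mm. Origin under its centre, z up. Leave alone.
- tape: Bystander, loose: roll of paper tape lying flat, dia 70, 25 high mm. Origin under its centre, z up. Leave alone.
- rack: Bystander, loose: blue rack with capped tubes, 60 x 110, 99 high mm. Origin under its centre, z up. Leave alone.
- dish: Bystander, loose: steel bowl, dia 110, 40 high mm. Origin under its centre, z up. Leave alone.
- cup: Bystander, loose: grey cup, dia 72, 90 high mm. Origin under its centre, z up. Leave alone.
- jar: Bystander, loose: amber jar, white lid, dia 70, 85 high mm. Origin under its centre, z up. Leave alone.

How it is judged:
On the way, in this order (a step that is already met when the one before it is completed fails the run):
1. the catch is swung out from under the lever (value of joint catch above 0.95 rad and value of joint flap below 0.15 rad), for 0.1 s.
2. the lever, pressed by the robot, has raised the flap (value of joint flap above 0.6 rad and contact force between any of the fingers, the arm and lever above 1 N), for 0.3 s.
At the end, for the whole second after the job is handed in: The robot is still pressing the lever with more than 1 N; the lever is down more than 0.32 rad, the flap is open more than 0.6 rad and still (under 0.1 rad/s), and the catch is still out of the way (over 0.9 rad) (all of step 2 and value of joint lever above 0.32 rad and value of joint catch above 0.9 rad and velocity of joint flap between -0.1 and 0.1 rad/s); the arm keeps its last pose, push and grip.
It fails at once if the robot touches the flap itself (over 1 N) (contact force between any of the fingers, the arm and flap above 1 N).
It fails at once if a bystander is lifted or moved more than 30 mm, or tipped more than 0.35 rad (distance of any of bottle, tape, rack, dish, cup, jar from where it was at the start of the episode above 0.03 m or angle between any of bottle, tape, rack, dish, cup, jar's own z axis and vertical above 0.35 rad).
It also fails if it takes over 48 s, if anything falls off the work surface, if the arm or the gripper's body presses on something with over 40 N, if the wrist force passes 120 N, or if a joint passes its speed limit or range.

## Working session

There is one attempt and no reset: what is moved stays moved. The work goes in short steps, Python scripts to look and compute and a tool call to move; the robot and the scene stay as the last step left them, time stands still between calls to the robot, and variables do not carry over. Pictures are saved under pics/ and viewed, about 8 in all and at most 12, crops included, and the job is handed in when it is done.

Besides the shell and the picture viewer there is one more tool, called after "Call:" as name([rows], argument=value, ...), one row to a line, values as JSON. move_arm: Moves the arm, as the interface text tells. Its arguments: {"type":"object","properties":{"deltas":{"type":"array","items":{"type":"array","items":{"type":"number"}}},"claw":{"type":"number"},"squeeze":{"type":"number"}},"required":["deltas"]}

```bash
mkdir -p pics; cat > h.py <<'E'
import numpy as np, cv2
from station import arm
def ray(cam,xy):
    c=arm.calibration(cam);K=np.array(c["intrinsics"]);T=np.array(c["T"])
    d=np.linalg.inv(K)@[xy[0],xy[1],1]; d=T[:3,:3]@[d[0],-d[1],-d[2]]
    return T[:3,3],d/np.linalg.norm(d)
def atz(cam,xy,z):
    o,d=ray(cam,xy); return o+d*(z-o[2])/d[2]
def tri(a,b):
    (o1,d1),(o2,d2)=ray("side",a),ray("top",b)
    s=np.linalg.lstsq(np.c_[d1,-d2],o2-o1,rcond=None)[0]
    p,q=o1+s[0]*d1,o2+s[1]*d2
    return (p+q)/2,np.linalg.norm(p-q)
def save(cam,n): 
    im=arm.grab_frame(cam); cv2.imwrite(f"pics/{n}.png",im[:,:,::-1]); return im
E
python3 - <<'E'
from h import *
np.set_printoptions(precision=4,suppress=True)
for c in("side","top"):
    save(c,c+"0"); k=arm.calibration(c); print(c,k.keys(),np.array(k["T"])[:3,3])
P={}
for n,z in(("lever_hinge",.11),("lever_pad",.172),("catch_hinge",.122),("catch_peg",.168),("bin",0)):
    for c in("side","top"):
        r=arm.spot_point(n,c)
        for x in r[:2]: print(n,c,np.round(x["xy"],1),round(x["score"],2),atz(c,x["xy"],z))
        if r:P[n,c]=r[0]["xy"]
    if (n,"side") in P and (n,"top") in P: print("tri",tri(P[n,"side"],P[n,"top"]))
for n,z in(("bottle",0),("tape",0),("rack",0),("dish",0),("cup",0),("jar",0)):
    r=arm.spot_point(n,"top"); print(n,[(round(x["score"],2),atz("top",x["xy"],z)) for x in r[:1]])
s=arm.get_state();print(s["t"],s["eef_pos"],s["ee_rot"],s["width"],arm.tcp_to_grasp)
a=np.hstack([cv2.imread("pics/side0.png"),cv2.imread("pics/top0.png")]);
E
```

```text
side dict_keys(['intrinsics', 'T']) [-0.0384  0.6633  1.1302]
top dict_keys(['intrinsics', 'T']) [ 0.3746 -0.0252  1.3641]
lever_hinge side [225.8 203.8] 0.8 [0.6605 0.0761 0.11  ]
lever_hinge top [256.1 173.8] 0.89 [0.6633 0.0921 0.11  ]
tri (array([0.6549, 0.0875, 0.1259]), np.float64(0.011076677096694538))
lever_pad side [285.3 207.9] 0.81 [0.4579 0.0043 0.172 ]
lever_pad top [284.4 240.8] 0.88 [0.4654 0.0074 0.172 ]
tri (array([0.462 , 0.0054, 0.1709]), np.float64(0.007970534904927397))
catch_hinge side [246.5 221.8] 0.57 [0.5452 0.0969 0.122 ]
catch_hinge top [249.3 217.7] 0.73 [0.5339 0.1083 0.122 ]
catch_hinge top [257.4 186.3] 0.71 [0.6242 0.0867 0.122 ]
tri (array([0.5327, 0.1071, 0.1412]), np.float64(0.0029705597922214987))
catch_peg side [238.2 227.3] 0.68 [0.5239 0.1551 0.168 ]
catch_peg top [228.9 218.3] 0.74 [0.5262 0.1589 0.168 ]
tri (array([0.5242, 0.1574, 0.1707]), np.float64(0.00397195555028686))
bin side [227.3 230.3] 0.96 [0.6433 0.1011 0.    ]
bin top [259.2 183. ] 0.77 [0.6592 0.0923 0.    ]
tri (array([ 0.6604,  0.0919, -0.0221]), np.float64(0.00802121333653466))
bottle [(0.89, array([ 0.6115, -0.0551,  0.    ]))]
tape [(0.8, array([0.6556, 0.1814, 0.    ]))]
rack [(0.71, array([0.4689, 0.3524, 0.    ]))]
dish [(0.72, array([0.3104, 0.4611, 0.    ]))]
cup [(0.88, array([0.6792, 0.3706, 0.    ]))]
jar [(0.66, array([ 0.4381, -0.506 ,  0.    ]))]
0.9 [ 0.2683 -0.6194  0.4047] [ 3.1416  0.     -2.7328] 0.08777891706066768 0.1593
```

View pics/side0.png

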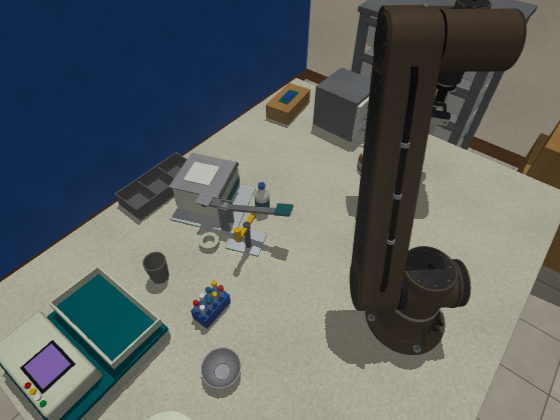

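View pics/top0.png

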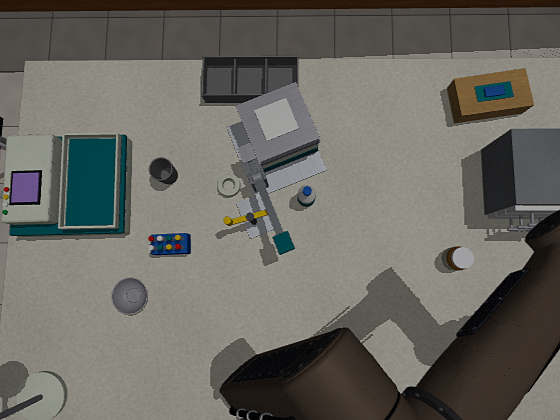

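The side view shows the lever running from its pin (226,204) to the teal pad (285,208). In the top view the pad is at (284,241), the pin at (256,174), the peg at (229,219) and the bottle at (307,196). The network points agree with the pictures. Unit yaw is about 23°, so the jaws already lie along the unit's y. I'll close the fingers and move to a point behind the peg.

Call:
move_arm([
  [18,34,0,0,0,0],
  [18,34,0,0,0,0],
  [18,34,0,0,0,0],
  [18,34,0,0,0,0],
  [18,34,0,0,0,0],
], claw=255, squeeze=20)

```text
t: 1.32
eef_pos: [0.3586, -0.4479, 0.4047]
ee_rot: [-3.141, 0.0, -2.733]
force: [1.2, -0.4, 1.1]
width: 0.06
```

Call:
move_arm([
  [14,38,0,0,0,0],
  [14,38,0,0,0,0],
  [14,38,0,0,0,0],
  [14,38,0,0,0,0],
  [14,38,0,0,0,0],
])

```text
t: 1.73
eef_pos: [0.4284, -0.2575, 0.405]
ee_rot: [-3.141, 0.001, -2.733]
force: [0.6, -0.8, -0.4]
width: 0.0266
```

Call:
move_arm([
  [8,39,0,0,0,0],
  [8,39,0,0,0,0],
  [8,39,0,0,0,0],
  [8,39,0,0,0,0],
  [8,39,0,0,0,0],
])

```text
t: 2.15
eef_pos: [0.4681, -0.0624, 0.4052]
ee_rot: [-3.141, 0.001, -2.733]
force: [0.6, 0.2, -0.9]
width: 0.0009
```

Call:
move_arm([
  [2,40,0,0,0,0],
  [2,40,0,0,0,0],
  [2,40,0,0,0,0],
  [2,40,0,0,0,0],
  [2,40,0,0,0,0],
])

```text
t: 2.57
eef_pos: [0.4778, 0.1376, 0.4052]
ee_rot: [3.141, 0.001, -2.732]
force: [1.8, 0.1, 0.9]
width: 0.0001
```

```bash
python3 - <<'E'
from h import *
np.set_printoptions(precision=4,suppress=True)
s=arm.get_state();save("wrist","w1");c=arm.calibration("wrist");K=np.array(c["intrinsics"]);M=np.array(c["mount"])
from scipy.spatial.transform import Rotation as R
T=np.eye(4);T[:3,:3]=R.from_euler("xyz",s["ee_rot"]).as_matrix();T[:3,3]=s["eef_pos"];T=T@M
print(s["eef_pos"])
for n,z in(("lever_pad",.172),("catch_hinge",.122),("catch_peg",.168),("lever_hinge",.11)):
    for x in arm.spot_point(n,"wrist")[:2]:
        d=np.linalg.inv(K)@[*x["xy"],1];d=T[:3,:3]@[d[0],-d[1],-d[2]];o=T[:3,3]
        print(n,np.round(x["xy"]),round(x["score"],2),o+d*(z-o[2])/d[2])
E
```

```text
[0.4778 0.1376 0.4052]
lever_pad [ 89. 129.] 0.74 [0.4658 0.0088 0.172 ]
```

View pics/w1.png

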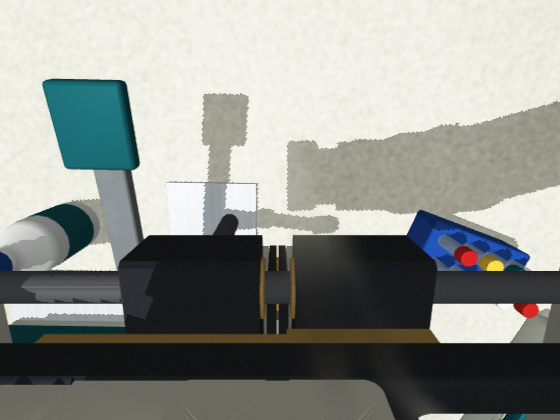

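The wrist view shows the pad at (89,129), which gives (0.466, 0.009). The fingers hide the peg, but my position is in line with it and about 50 mm short. Next I descend.

Call:
move_arm([
  [0,0,-20,0,0,0],
  [0,0,-25,0,0,0],
  [0,0,-20,0,0,0],
  [0,0,-15,0,0,0],
  [0,0,-5,0,0,0],
])

```text
t: 3.23
eef_pos: [0.4776, 0.1337, 0.3176]
ee_rot: [-3.141, -0.003, -2.735]
force: [-0.7, -0.3, 0.4]
width: 0.0004
```

```bash
python3 - <<'E'
from h import *
a=save("side","s2")[140:300,160:360];b=save("top","t2")[140:300,160:360]
cv2.imwrite("pics/c2.png",cv2.resize(np.hstack([a,b]),None,fx=2,fy=2,interpolation=3)[:,:,::-1]);print(arm.get_state()["force"])
E
```

```text
[ 0.91640768 -0.13807652  0.57295619]
```

View pics/c2.png

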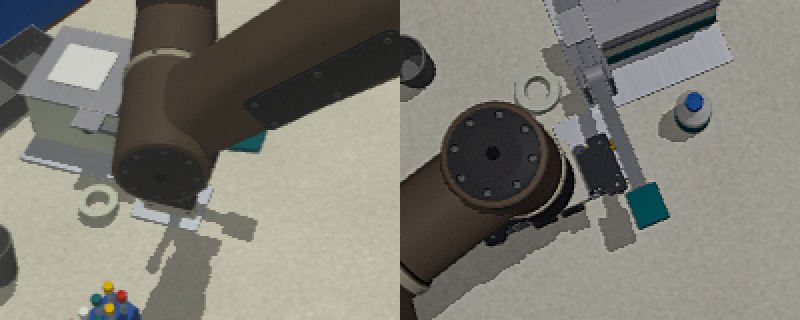

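```bash
python3 - <<'E'
from h import *
y=np.radians(22.5);X=np.array([np.cos(y),np.sin(y)]);Y=np.array([-X[1],X[0]]);C=np.array([.5436,.1026])
p=arm.get_state()["eef_pos"];print(p)
l=p[:2]
for t in(-.1,.1,.3,.5,.7,.9,1.05,1.15,1.2):
    w=C+60e-3*(np.cos(t)*Y+np.sin(t)*X)-.0205*X+.008*Y
    print(t,np.round(w,4),np.round((w-l)*1e3,1));l=w
E
```

```text
[0.47818975 0.13439135 0.31917789]
-0.1 [0.4932 0.155 ] [15.  20.6]
0.1 [0.5043 0.1596] [11.1  4.6]
0.3 [0.516  0.1619] [11.8  2.3]
0.5 [0.528  0.1618] [12.  -0.1]
0.7 [0.5397 0.1593] [11.7 -2.5]
0.9 [0.5507 0.1546] [11.  -4.7]
1.05 [0.5583 0.1496] [ 7.5 -4.9]
1.15 [0.5628 0.1457] [ 4.6 -3.9]
1.2 [0.5649 0.1436] [ 2.1 -2.1]
```

Call:
move_arm([
  [6,10,5,0,0,0],
  [8,10,0,0,0,0],
  [6,3,0,0,0,0],
  [6,2,0,0,0,0],
  [0,0,0,0,0,0],
])

```text
t: 3.75
eef_pos: [0.5056, 0.1614, 0.3249]
ee_rot: [-3.142, 0.001, -2.732]
force: [0.5, -0.7, -0.7]
width: 0.0007
```

Call:
move_arm([
  [6,1,0,0,0,0],
  [6,1,0,0,0,0],
  [6,0,0,0,0,0],
  [6,0,0,0,0,0],
  [0,0,0,0,0,0],
])

```text
t: 4.17
eef_pos: [0.5294, 0.1626, 0.3245]
ee_rot: [-3.141, -0.0, -2.733]
force: [0.5, 0.5, 0.7]
width: -0.0
```

Call:
move_arm([
  [6,-1,0,0,0,0],
  [6,-2,0,0,0,0],
  [6,-2,0,0,0,0],
  [5,-3,0,0,0,0],
  [0,0,0,0,0,0],
])

```text
t: 4.58
eef_pos: [0.5523, 0.1541, 0.3246]
ee_rot: [-3.141, 0.0, -2.733]
force: [-0.0, -0.8, 1.0]
width: 0.0008
```

Call:
move_arm([
  [4,-3,0,0,0,0],
  [4,-3,0,0,0,0],
  [2,-3,0,0,0,0],
  [0,0,0,0,0,0],
  [0,0,0,0,0,0],
])

```text
t: 5.0
eef_pos: [0.5613, 0.1452, 0.3246]
ee_rot: [-3.141, -0.0, -2.733]
force: [-0.7, -1.3, -0.2]
width: 0.0004
```

```bash
python3 - <<'E'
from h import *
for c in("top","side"):
    a=save(c,c+"3")
    for n in("catch_peg","catch_hinge"):
        for x in arm.spot_point(n,c)[:2]: print(n,c,np.round(x["xy"]),round(x["score"],2),atz(c,x["xy"],.168 if n=="catch_peg" else .122))
E
```

```text
catch_peg top [283. 243.] 0.34 [0.46051957 0.01208642 0.168     ]
catch_hinge top [251. 214.] 0.81 [0.54363408 0.10279863 0.122     ]
catch_peg side [225. 214.] 0.6 [0.59030149 0.14288792 0.168     ]
catch_peg side [157. 274.] 0.48 [0.59005689 0.42039027 0.168     ]
catch_hinge side [248. 224.] 0.71 [0.53545745 0.10294414 0.122     ]
catch_hinge side [210. 310.] 0.6 [0.41749308 0.39043014 0.122     ]
```

Call:
move_arm([
  [-11,-4,0,0,0,0],
  [-11,-4,10,0,0,0],
  [0,0,25,0,0,0],
  [-5,-10,25,0,0,0],
  [-15,-28,0,0,0,0],
])

```text
t: 5.72
eef_pos: [0.522, 0.1021, 0.3897]
ee_rot: [-3.141, 0.01, -2.729]
force: [1.5, 1.2, 1.2]
width: 0.0003
```

Call:
move_arm([
  [-15,-28,0,0,0,0],
  [-15,-28,0,0,0,0],
  [-15,-24,0,0,0,0],
  [-8,-12,0,0,0,0],
  [0,0,0,0,0,0],
])

```text
t: 6.13
eef_pos: [0.465, 0.006, 0.3854]
ee_rot: [3.141, 0.002, -2.734]
force: [0.3, 0.3, -1.4]
width: 0.0007
```

```bash
python3 - <<'E'
from h import *
for c in("top","side"):
    a=save(c,c+"4")
    for n in("catch_peg","catch_hinge","lever_pad"):
        for x in arm.spot_point(n,c)[:2]: print(n,c,np.round(x["xy"]),round(x["score"],2),atz(c,x["xy"],{"catch_peg":.168,"lever_pad":.172}.get(n,.122)))
i=[cv2.imread(f"pics/{c}4.png")[140:300,160:360] for c in("side","top")]
cv2.imwrite("pics/c4.png",cv2.resize(np.hstack(i),None,fx=2,fy=2,interpolation=3))
print(arm.get_state()["eef_pos"])
E
```

```text
catch_peg top [237. 197.] 0.57 [0.5850412  0.13754518 0.168     ]
catch_hinge top [251. 212.] 0.63 [0.55047345 0.10489755 0.122     ]
catch_hinge top [173. 244.] 0.35 [0.45875028 0.32194926 0.122     ]
lever_pad top [169. 174.] 0.49 [0.64696283 0.32651355 0.172     ]
catch_peg side [229. 229.] 0.61 [0.54094437 0.17688777 0.168     ]
catch_hinge side [247. 224.] 0.58 [0.53865592 0.10180744 0.122     ]
lever_pad side [283. 209.] 0.64 [0.46024695 0.01215028 0.172     ]
[0.4667659  0.00829764 0.38440927]
```

View pics/c4.png

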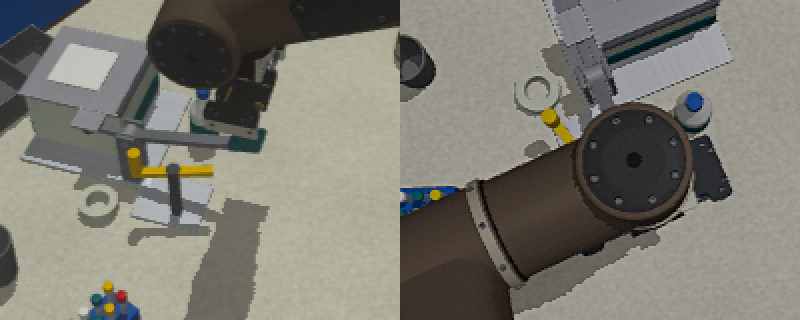

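The crop shows the catch swung away: the yellow bar points away from the lever and the peg is at (550,118) in the right half, which gives about 1.25 rad. The fingers are over the pad, so I'll press now.

Call:
move_arm([
  [0,0,-8,0,0,0],
  [0,0,-8,0,0,0],
  [0,0,-8,0,0,0],
  [0,0,-8,0,0,0],
  [0,0,-8,0,0,0],
])

```text
t: 6.95
eef_pos: [0.466, 0.0074, 0.3437]
ee_rot: [-3.141, -0.002, -2.733]
force: [-5.0, -1.4, 7.9]
width: 0.0008
```

Call:
move_arm([
  [0,0,-8,0,0,0],
  [0,0,-8,0,0,0],
  [0,0,-8,0,0,0],
  [0,0,-8,0,0,0],
  [0,0,-8,0,0,0],
])

```text
t: 7.37
eef_pos: [0.4655, 0.007, 0.3037]
ee_rot: [-3.141, -0.003, -2.733]
force: [-4.7, -1.1, 6.5]
width: 0.0005
```

Call:
move_arm([
  [0,0,-8,0,0,0],
  [0,0,-8,0,0,0],
  [0,0,-8,0,0,0],
  [0,0,-8,0,0,0],
  [0,0,-6,0,0,0],
])

```text
t: 7.78
eef_pos: [0.466, 0.0073, 0.2657]
ee_rot: [-3.141, -0.001, -2.733]
force: [-1.4, -1.2, 5.1]
width: 0.0002
```

Call:
move_arm([
  [0,0,-6,0,0,0],
  [0,0,-6,0,0,0],
  [0,0,-6,0,0,0],
  [0,0,-4,0,0,0],
  [0,0,0,0,0,0],
])

```text
t: 8.2
eef_pos: [0.4662, 0.0077, 0.2438]
ee_rot: [3.141, -0.001, -2.733]
force: [1.1, 1.0, 4.1]
width: 0.0005
```

```bash
python3 - <<'E'
from h import *
for c in("top","side"):
    save(c,c+"5")
    for n in("catch_peg","lever_pad"):
        for x in arm.spot_point(n,c)[:1]: print(n,c,np.round(x["xy"]),round(x["score"],2),atz(c,x["xy"],{"catch_peg":.168,"lever_pad":.07}[n]))
i=[cv2.imread(f"pics/{c}5.png")[120:280,150:350] for c in("side","top")]
cv2.imwrite("pics/c5.png",cv2.resize(np.hstack(i),None,fx=2,fy=2,interpolation=3))
s=arm.get_state();print(s["t"],s["eef_pos"],s["force"])
E
```

```text
catch_peg top [235. 200.] 0.66 [0.57781609 0.14287763 0.168     ]
catch_peg side [227. 213.] 0.78 [0.59095751 0.1348995  0.168     ]
lever_pad side [287. 231.] 0.71 [0.44493313 0.01075761 0.07      ]
8.5 [0.46609302 0.0076122  0.24474453] [0.66843103 1.18277451 2.28142667]
```

View pics/c5.png

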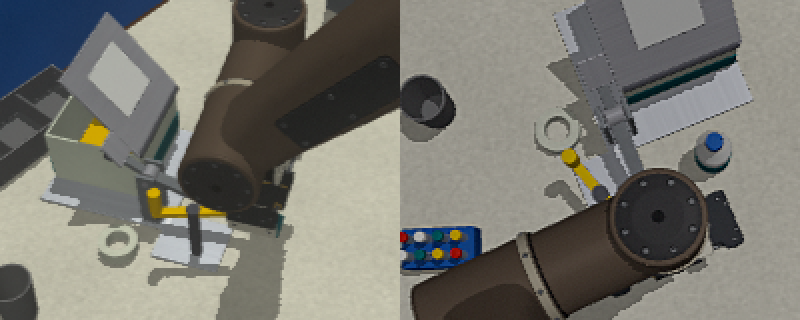

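The flap stands wide open in the side view, with its top edge at (105,15) and the catch clear at (153,195). I'll add a small margin and let it settle.

Call:
move_arm([
  [0,0,-2,0,0,0],
  [0,0,-1,0,0,0],
  [0,0,0,0,0,0],
  [0,0,0,0,0,0],
  [0,0,0,0,0,0],
])

```text
t: 8.92
eef_pos: [0.4665, 0.0078, 0.2418]
ee_rot: [-3.142, 0.001, -2.733]
force: [0.8, 1.0, 2.3]
width: 0.0003
```

Call:
move_arm([
  [0,0,0,0,0,0],
  [0,0,0,0,0,0],
  [0,0,0,0,0,0],
  [0,0,0,0,0,0],
  [0,0,0,0,0,0],
])

```text
t: 9.33
eef_pos: [0.4663, 0.0076, 0.2417]
ee_rot: [-3.142, 0.0, -2.733]
force: [0.9, 0.7, 4.8]
width: 0.0001
```

```bash
python3 - <<'E'
from h import *
F=[]
for i in range(8):
    im=arm.grab_frame("side"); s=arm.get_state(); F.append(s["force"])
print(np.round(np.mean(F,0),1),np.round(np.std(F,0),1),s["eef_pos"])
cv2.imwrite("pics/c6.png",cv2.resize(im[100:260,150:350],None,fx=4,fy=3.75,interpolation=3)[:,:,::-1])
# projected flap far-edge corners for angles, to compare
y=np.radians(22.5);X=np.array([np.cos(y),np.sin(y),0]);Y=np.array([-X[1],X[0],0]);H=np.array([.659,.0855,0]);Z=np.array([0,0,1])
c=arm.calibration("side");K=np.array(c["intrinsics"]);T=np.linalg.inv(np.array(c["T"]))
for a in(0,.6,.7,.785,.9,1.0):
    o=[]
    for v in(-.02,-.21):
        P=H+.03*X+v*Y+.12*Z+.19*(np.cos(a)*X+np.sin(a)*Z); q=T[:3,:3]@P+T[:3,3]
        u=K@[q[0],-q[1],-q[2]];u=u[:2]/u[2];o+=[np.round((u-[150,100])*[4,3.75])]
    print(a,o)
E
```

```text
[0.9 1.2 3.4] [0.4 0.4 0.5] [0.46632152 0.00761312 0.24167075]
0 [array([ 72., 324.]), array([163., 196.])]
0.6 [array([ 82., 248.]), array([178., 119.])]
0.7 [array([ 91., 238.]), array([187., 108.])]
0.785 [array([101., 230.]), array([196., 100.])]
0.9 [array([116., 221.]), array([211.,  91.])]
1.0 [array([131., 215.]), array([225.,  84.])]
```

View pics/c6.png

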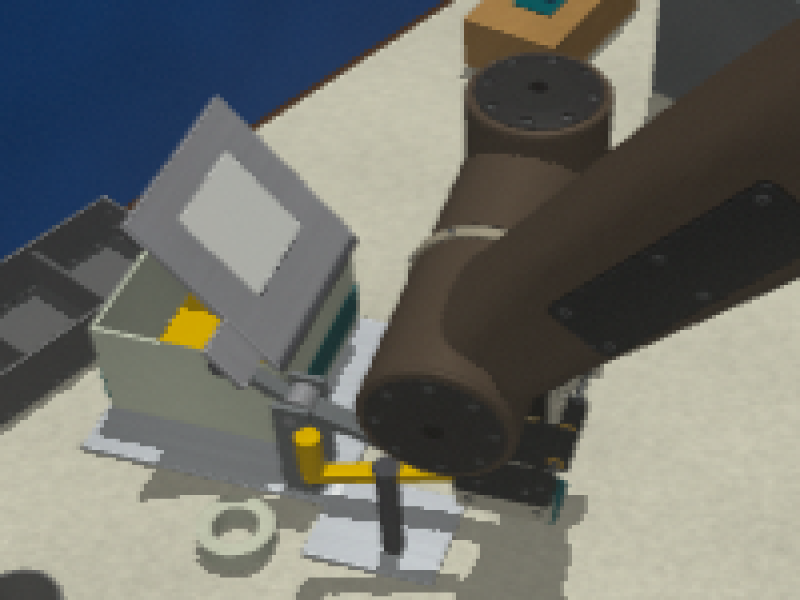

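The flap corners show at (125,222) and (217,96), which matches about 0.9 rad in the projected table. The force is steady at about 3.4 N upward and the catch is clear, so I'm handing in.

```bash
python3 -c "
from station import arm
print(arm.job_done())"
```

```text
the job is handed in; nothing more can be done
None
```

I swung the catch clear, pressed the teal pad down and handed the job in with the flap held open at about 0.9 rad (51°), at roughly 10 s on the robot's clock. No verdict was reported.

**Last checks:**
- **Flap:** its corners in the last side picture match a projected opening of about 0.9 rad. The bystanders visible in the pictures looked unmoved, but I did not measure them again.
- **Catch:** I measured it at about 1.25 rad right after the push. It still looked clear of the lever in the last picture.
- **Force:** the fingers read a steady 3.4 ± 0.5 N upward from the pad. That is above the required 1 N, though slightly under the stated 4 to 12 N.
- **Lever angle:** not measured directly. I estimate about 0.5 rad from the fingertip height.

**Disagreements:** the networks placed the catch hinge and the lever hinge 1 to 2 cm apart between the two cameras. With the arm in the way they also made some wrong peg and pad detections, so I relied on the unit's geometry and the pictures there.

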